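# Free the seized lock of the loading lift and load a pot

## Task

The loading lift is locked by a seized knob: break the knob loose with a firm twist and turn it anticlockwise (seen from above) right round to its stop. Stand the screw-cap pot upright in the middle of the lift's round plate and press it down, without slamming it, until the catch holds the plate down by itself; leave the beaker, carton and timer where they are.

Things in the scene. Friction and masses are not known exactly. Their poses are not given: they have to be found in the camera images.
- knob_grip (a point): middle of the black bar handle of the lock knob: bar 74 mm long (along this point's x), 16 mm wide (y), 32 mm high; the point lies on the turning axis (z, upright), 14 mm below the bar's top and 30 mm above the flat top of the white housing; the point turns with the knob. With the knob locked the bar lies along the lift's x. The bar clears the housing by 12 mm (a 34 mm hub is under it)
- lock_knob (a joint): angle of the knob, rad: 0 locked, grows anticlockwise seen from above, stop at 2.4 (fully open). Over the first 0.35 rad it is seized and needs a firm twist of up to about 0.5 N m; after that it stays loose (about 0.03 N m) and stays where it is left. Until about 1.9 rad it blocks the plate from sinking
- plate_top (a point): centre of the top face of the lift's round aluminium plate (88 mm across, 8 mm thick, dark rubber inlay); moves with the plate. Raised it is 75 mm above the bench. Its axes are the lift's: z up; the knob's axis lies 123 mm away along -y; the catch is under the plate's +y edge
- lift_plate (a joint): how far the sprung plate is pushed down, m: 0 raised, 0.027 bottom stop. The pot's weight alone sinks it less than 0.006. The catch starts to rub at 0.007, snaps in at about 0.0245 and then holds the plate at about 0.023 by itself; pushing it there with the pot on takes about 10 N, most of it half-way down, where it then gives suddenly
- pot_centre (a point): centre (half-way up) of the white screw-cap pot, 82 mm tall, body 52 mm across, ridged cap 42 mm across from 66 mm up; z is its upright axis; about 160 g, stands loose on the bench
- lift: the fixed loading lift: aluminium base plate 150 x 276 x 12 mm (x, y, z); origin at the centre of its underside on the bench. White lock housing (78 x 88 mm, top 60 mm up) round y = -80 mm, knob axis at y = -78 mm, plate axis at y = +45 mm, catch at y = +95 to +140 mm, lower than 47 mm
- beaker: bystander: clear glass beaker 63 mm across, 75 mm tall, empty; origin at the centre of its underside
- carton: bystander: small carton 56 x 80 x 60 mm; origin at the centre of its underside
- timer: bystander: flat bench timer 62 x 62 x 18 mm; origin at the centre of its underside

How it is judged:
On the way:
1. the knob is broken loose and turned to its stop (value of joint lock_knob above 2.2 rad), for 0.2 s.
At the end, for the whole second after the job is handed in: The knob is still open (joint over 2.1 rad of 2.4), the plate is held down by the catch (joint over 0.019 m, at rest), and the pot stands upright (within 0.1 rad) on the plate, its axis within 20 mm of the plate's centre (value of joint lock_knob above 2.1 rad and value of joint lift_plate above 0.019 m and horizontal distance between pot_centre and plate_top below 0.02 m and z of pot_centre in the frame of plate_top between 0.036 and 0.046 m and angle between pot_centre's own z axis and vertical below 0.1 rad and velocity of joint lift_plate between -0.01 and 0.01 m/s); the robot touches nothing.
It fails at once if the pot is slammed or dropped onto the plate (over 60 N) (contact force between pot and lift above 60 N).
It fails at once if the beaker is moved by more than 30 mm or tipped over (distance of beaker from where it was at the start of the episode above 0.03 m or angle between beaker's own z axis and vertical above 0.5 rad).
It fails at once if the carton is moved by more than 30 mm or tipped over (distance of carton from where it was at the start of the episode above 0.03 m or angle between carton's own z axis and vertical above 0.5 rad).
It fails at once if the timer is moved by more than 30 mm or tipped over (distance of timer from where it was at the start of the episode above 0.03 m or angle between timer's own z axis and vertical above 0.5 rad).
It also fails if it takes over 72 s, if anything falls off the work surface, if the arm or the gripper's body presses on something with over 40 N, if the wrist force passes 120 N, or if a joint passes its speed limit or range.

## Robot

A 6-joint arm with a two-finger parallel gripper is mounted at the origin on a cart in front of the work surface, level with it; the furniture and walls round the work are solid. World frame = base frame: x ahead of the robot, y to its left, z up, the work surface at z = 0. Lengths are in m, angles in rad, forces in N, time in s.
With the tool pointing down it reaches from about 0.375 to 0.9 m from the base axis. Payload 3.1 kg.
Tool frame: the origin (TCP) lies midway between the tips of the shut fingers; the grasp point (between the pads) lies 19 mm behind it (hold_point_z is the distance from the TCP to the grasp point, in m); z points along the fingers, y is the line along which they close (so a half turn about z gives the same grasp; the last joint's range is limited). The gripper opens to 87 mm and grips with 3 to 60 N. Pads are 19 mm wide; open, the fingers measure 117 mm over their backs; the gripper's body (75 mm by 190 mm) begins 51 mm behind the grasp point.
Start: joints at [1.048, 0.527, 1.433, -0, 1.181, -0.178], TCP at [0.211, 0.588, 0.195] pointing down, gripper open.
Joint ranges: [-3.08, 3.08], [-0.75, 2.2], [0.22, 2.44], [-1.43, 4.57], [0, 2.65], [-2.85, 2.85]. Speed limits (rad/s): [2.79, 2.79, 3.14, 3.14, 3.14, 3.14].

## Interface

Orientations are given as [roll, pitch, yaw] about the fixed x, y, z axes, in that order (R = Rz(yaw) Ry(pitch) Rx(roll)).
In Python, from plant import read_state, grab_frame, camera_params, close_job, hold_point_z gives the robot as it stands.
- The arm moves only by the tool move_arm, never from a script. Its argument "deltas" is text: rows parted by semicolons, each of 7 numbers parted by spaces: the finger opening in mm, from 0 to 87, then the shift along the world's x, y, z in mm, then the turn, a rotation vector about the world's x, y, z in rad. A call has exactly 8 rows; each row shifts and turns the commanded pose from where the row before left it; what a row does not reach is not made up. A row lasts 1/12 s, in which the tool goes at most 41.7 mm and 7.16 degrees, less where a joint would pass 70% of its speed; a pose out of reach is approached as far as the arm can. A call with a gripper value outside its range is refused whole. The fingers move at their own pace and stop on an object; "force" is the grip in N (left out, the last holds). Time passes only in rows, so rows that do not move let the fingers close, or fill a call up. It gives the time, the measured TCP pose, the force, the opening and the grip force at its end, in the units of the state.
- read_state(): the state, without advancing time (a new reading comes with each control period).
- grab_frame(name): name is "side" or "top"; returns (picture, depth): 400x640x3 uint8, red, green, blue; 400x640 float32, m along the optical axis (not along the pixel's ray), 0 where there is no reading.
- camera_params(name): a dict with "K" (3x3 intrinsics, pixels), "extrinsics" (4x4, takes a point from world to camera coordinates). Camera axes: x right, y up, looking along -z (the intrinsics and any distortion apply to the point x, -y, -z); pixel columns grow to the right and rows downward; lengths in m; the calibration is good to about 2 mm. A picture is of the moment at which its call begins. camera_params takes no time and is no camera call.
- close_job(): hands the job in; it is judged then, once.
The state is a dict: "t": time; "joints": joint angles; "dq": joint speeds; "effort": joint torques, N m; "eef_pos": TCP position; "orientation": TCP orientation; "force": force on the tool from outside, world axes, zero at the start; "ft_torque": the same for the moment, N m; "grip_width": finger opening in m; "finger_force": force on a finger pad.
Only numpy, scipy, OpenCV 4.12 (cv2) and the standard library are available. Lean on these libraries where they do the work, as an engineer would, in place of code of your own. Each camera call takes 0.05 s, during which the arm holds its last target. There are 200 camera calls.

## Working session

There is one attempt and no reset: what is moved stays moved. The work goes in short steps, Python scripts to look and compute and a tool call to move; the robot and the scene stay as the last step left them, time stands still between calls to the robot, and variables do not carry over. Pictures are saved under pics/ and viewed, at most 10 in all, crops included, and the job is handed in when it is done.

Besides the shell and the picture viewer there is one more tool, called as name(argument=value, ...) on one line, values as JSON. move_arm: Moves the arm, as the interface text tells. Its arguments: {"type":"object","properties":{"deltas":{"type":"string"},"force":{"type":"number"}},"required":["deltas"]}

```bash
mkdir -p pics; ls; cat > h.py <<'E'
import numpy as np, cv2
from plant import *
def world(name,u,v,d):
    p=camera_params(name);K=p["K"];T=np.linalg.inv(p["extrinsics"])
    u,v,d=map(np.asarray,(u,v,d))
    c=np.stack([(u-K[0,2])/K[0,0]*d,-(v-K[1,2])/K[1,1]*d,-d,np.ones_like(d)],-1)
    return (c@T.T)[...,:3]
def cloud(name,depth):
    v,u=np.mgrid[:400,:640]; return world(name,u,v,depth.astype(float))
E
python3 - <<'E'
from h import *
for n in("top","side"):
    im,d=grab_frame(n); cv2.imwrite(f"pics/{n}0.png",im[...,::-1]); np.save(n+"0.npy",d)
    p=camera_params(n); print(n,{k:(np.round(v,3).tolist() if not isinstance(v,str) else v) for k,v in p.items()})
s=read_state(); print(s, hold_point_z)
E
```

```text
pics
top {'K': [[487.029, 0.0, 320.915], [0.0, 487.029, 202.92], [0.0, 0.0, 1.0]], 'extrinsics': [[0.006, -1.0, -0.002, 0.007], [0.996, 0.006, 0.088, -0.517], [-0.088, -0.003, 0.996, -1.412], [0.0, 0.0, 0.0, 1.0]]}
side {'K': [[366.371, 0.0, 315.687], [0.0, 366.371, 201.417], [0.0, 0.0, 1.0]], 'extrinsics': [[0.927, -0.374, 0.01, -0.484], [0.195, 0.506, 0.84, -0.184], [-0.32, -0.777, 0.542, -0.866], [0.0, 0.0, 0.0, 1.0]]}
{'t': 0.1, 'joints': array([ 1.04852940e+00,  5.28364389e-01,  1.43377111e+00, -2.35192358e-05,
        1.18141407e+00, -1.78470678e-01]), 'dq': array([ 8.04749899e-04, -4.03068160e-03, -1.83691928e-03,  4.38233955e-05,
        1.02980817e-03,  7.12493357e-05]), 'effort': array([ 1.92675834e-04, -4.40987062e+01, -1.77151662e+01,  6.35313825e-02,
        5.33674587e-02, -2.00967861e-05]), 'eef_pos': array([0.21026395, 0.58780957, 0.19427594]), 'orientation': array([-3.13966296e+00, -3.26004780e-04,  2.79780504e+00]), 'force': array([ 0.61458933, -0.75632522, -0.55280273]), 'ft_torque': array([-0.01437444,  0.00975434, -0.00727286]), 'finger_force': 0.0, 'grip_width': 0.08716632479134195} 0.0187
```

View pics/top0.png

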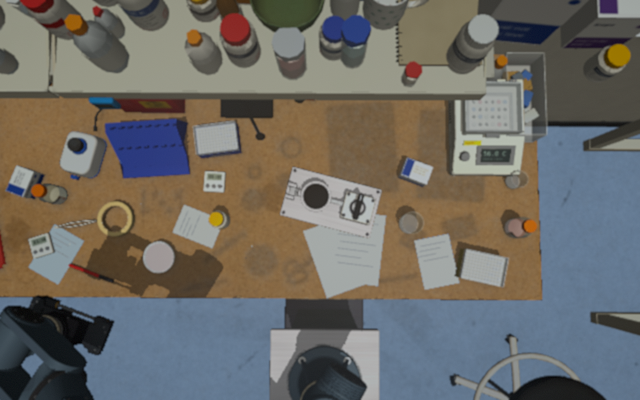

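View pics/side0.png

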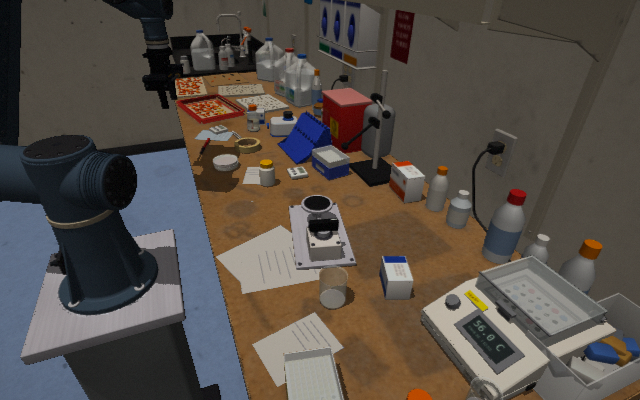

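The top view shows the plate at (316,196), the knob at (357,205), the pot's yellow cap at (217,219), the timer at (214,181), the carton at (417,170) and the beaker at (410,220). The side view shows the plate at (317,203), the knob at (323,226) and the pot at (267,173).

```bash
cat > m.py <<'E'
from h import *
D={n:np.load(n+"0.npy") for n in("top","side")}
def fit(P,m):
    q=P[m]; (c,wh,a)=cv2.minAreaRect((q[:,:2]*1000).astype(np.float32)); return len(q),np.round(q.mean(0),4),np.round(c,1),np.round(wh,1),round(a,1)
for n in D:
    P=cloud(n,D[n]); x,y,z=P[...,0],P[...,1],P[...,2]; ok=D[n]>0
    print(n,"bench z",np.median(z[ok&(abs(x-.45)<.05)&(abs(y-.15)<.03)]))
    R=ok&(x>.35)&(x<.7)&(y>-.2)&(y<.12)
    print(" knob",fit(P,R&(z>.088)&(z<.12)&(abs(y+.1)<.08)))
    print(" hous",fit(P,R&(z>.053)&(z<.067)&(y<-.03)&(y>-.18)))
    print(" plate",fit(P,R&(z>.068)&(z<.083)&(y>-.05)))
    print(" base",fit(P,R&(z>.008)&(z<.1)&(abs(y)<.18)))
    Q=ok&(abs(x-.48)<.05)&(abs(y-.27)<.05)
    print(" potcap",fit(P,Q&(z>.07)),"z",np.percentile(z[Q&(z>.07)],[50,95]))
    print(" pot",fit(P,Q&(z>.02)))
for n,pts in {"top":[(316,196),(357,205),(217,219),(214,181),(417,170),(410,220)],"side":[(317,203),(323,226),(267,165)]}.items():
    print(n,[np.round(world(n,u,v,D[n][v,u]),3).tolist() for u,v in pts])
im=cv2.imread("pics/top0.png"); a=cv2.resize(im[150:250,190:440],None,fx=3.2,fy=3.2,interpolation=cv2.INTER_CUBIC)
im=cv2.imread("pics/side0.png"); b=cv2.resize(im[150:310,230:430],None,fx=1.7,fy=1.7,interpolation=cv2.INTER_CUBIC)
o=np.zeros((a.shape[0]+b.shape[0],800,3),np.uint8); o[:a.shape[0]]=a; o[a.shape[0]:,:b.shape[1]]=b
cv2.imwrite("pics/crop0.png",o)
E
python3 m.py
```

```text
top bench z -0.0022503926385843975
 knob (153, array([ 0.5032, -0.092 ,  0.1025]), array([503.4, -92.3]), array([16. , 73.6]), 75.2)
 hous (629, array([ 0.5023, -0.0929,  0.0593]), array([505.9, -83.3]), array([110.7,  77.9]), 75.5)
 plate (730, array([0.5334, 0.0265, 0.0746]), array([533.9,  27. ]), array([83.8, 85.6]), 0.2)
 base (4049, array([ 0.5203, -0.0166,  0.0342]), array([519.8, -23.1]), array([314.7, 288. ]), 2.5)
 potcap (153, array([0.4668, 0.3045, 0.0803]), array([467.7, 303.3]), array([39.8, 32.7]), 0.5) z [0.08053835 0.08473609]
 pot (272, array([0.4653, 0.2996, 0.0683]), array([466.5, 300.6]), array([50.8, 38. ]), 0.4)
side bench z -0.0010290210505577435
 knob (241, array([ 0.5023, -0.0974,  0.0988]), array([503.9, -94.2]), array([18.8, 72.9]), 75.1)
 hous (491, array([ 0.4955, -0.1137,  0.0599]), array([502.8, -96.6]), array([87.2, 78.2]), 75.4)
 plate (485, array([0.532 , 0.0206, 0.0752]), array([535. ,  24.9]), array([88.6, 85. ]), 49.8)
 base (3478, array([ 0.5066, -0.0577,  0.0368]), array([522.3, -20.5]), array([272.5, 149.9]), 75.6)
 potcap (86, array([0.4655, 0.3   , 0.0789]), array([466.9, 302.6]), array([32.4, 40.5]), 82.5) z [0.08068966 0.08318296]
 pot (306, array([0.464 , 0.2927, 0.0554]), array([466.4, 299.4]), array([39.6, 51.2]), 86.3)
top [[0.532, 0.024, 0.08], [0.505, -0.091, 0.098], [0.464, 0.301, 0.088], [0.581, 0.329, 0.015], [0.611, -0.267, 0.057], [0.47, -0.256, -0.001]]
side [[0.535, 0.024, 0.075], [0.501, -0.098, 0.09], [0.466, 0.288, 0.079]]
```

View pics/crop0.png

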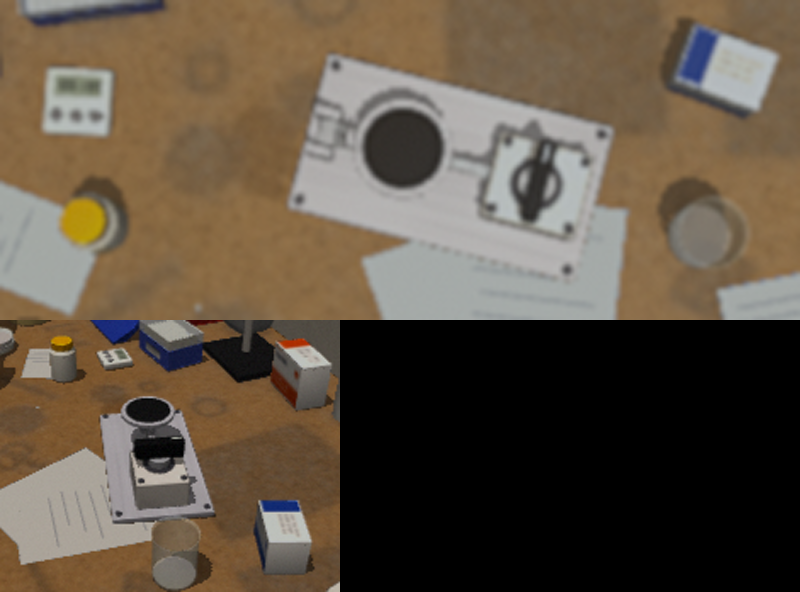

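Both views agree, and the sizes and the 123 mm knob-to-plate spacing check out:

| Item | x, y (m) | Other |
|---|---|---|
| Knob | (0.503, -0.093) | top at z ≈ 0.104 |
| Lift | – | yaw ≈ -0.258 |
| Plate | (0.534, 0.026) | – |
| Pot | (0.467, 0.302) | approximate |

For the knob, the tool yaw starts at -0.258, which leaves joint 6 enough range for the 2.4 rad turn.

move_arm(deltas="87 12 -28 0 0 0 -0.122;87 12 -28 0 0 0 -0.122;87 12 -28 0 0 0 -0.122;87 12 -28 0 0 0 -0.122;87 12 -28 0 0 0 -0.122;87 12 -28 0 0 0 -0.122;87 12 -28 0 0 0 -0.122;87 12 -28 0 0 0 -0.122", force=60)

```text
t: 0.77
eef_pos: [0.3067, 0.3629, 0.1949]
orientation: [-3.141, 0.0, 1.816]
force: [0.7, -0.0, 0.3]
grip_width: 0.087
finger_force: 0.0
```

```bash
cat > pot.py <<'E'
from h import *
from scipy.optimize import least_squares
for n in("top","side"):
    d=np.load(n+"0.npy"); P=cloud(n,d); x,y,z=P[...,0],P[...,1],P[...,2]
    Q=(d>0)&(abs(x-.466)<.04)&(abs(y-.305)<.045)
    q=P[Q&(z>.072)]; print(n,"cap",len(q),q.min(0).round(4),q.max(0).round(4),np.percentile(q[:,2],[50,95]).round(4))
    b=P[Q&(z>.015)&(z<.055)]
    r=least_squares(lambda c:np.hypot(b[:,0]-c[0],b[:,1]-c[1])-.026,[.466,.305],loss="soft_l1",f_scale=.002).x
    print(" body axis",len(b),r.round(4))
E
python3 pot.py
```

```text
top cap 174 [0.4477 0.2869 0.0731] [0.4876 0.328  0.0883] [0.0805 0.0849]
 body axis 55 [0.4671 0.3084]
side cap 86 [0.4465 0.286  0.0724] [0.4873 0.3307 0.0849] [0.081  0.0832]
 body axis 164 [0.4678 0.3087]
```

move_arm(deltas="87 12 -28 0 0 0 -0.124;87 12 -28 0 0 0 -0.124;87 12 -28 0 0 0 -0.124;87 12 -28 0 0 0 -0.124;87 12 -28 0 0 0 -0.124;87 12 -28 0 0 0 -0.124;87 12 -28 0 0 0 -0.124;87 12 -28 0 0 0 -0.124")

```text
t: 1.43
eef_pos: [0.4027, 0.139, 0.195]
orientation: [-3.141, 0.0, 0.824]
force: [0.7, -0.9, 0.0]
grip_width: 0.0866
finger_force: 0.0
```

move_arm(deltas="87 12 -28 0 0 0 -0.124;87 12 -28 0 0 0 -0.124;87 12 -28 0 0 0 -0.124;87 12 -28 0 0 0 -0.124;87 12 -28 0 0 0 -0.124;87 12 -28 0 0 0 -0.124;87 12 -28 0 0 0 -0.124;87 12 -28 0 0 0 -0.124")

```text
t: 2.1
eef_pos: [0.4987, -0.085, 0.1948]
orientation: [-3.141, 0.001, -0.169]
force: [0.6, -0.9, -0.7]
grip_width: 0.0871
finger_force: 0.0
```

move_arm(deltas="87 2.5 -4.5 -10 0 0 -0.045;87 2 -4 -20 0 0 -0.044;87 0 0 -25 0 0 0;87 0 0 -25 0 0 0;87 0 0 -25 0 0 0;87 0 0 -15 0 0 0;87 0 0 -4 0 0 0;87 0 0 0 0 0 0")

```text
t: 2.77
eef_pos: [0.5021, -0.0917, 0.0699]
orientation: [-3.141, 0.003, -0.251]
force: [0.4, -0.3, 1.1]
grip_width: 0.087
finger_force: 0.0
```

```bash
python3 - <<'E'
from h import *
im,d=grab_frame("side"); im2,_=grab_frame("top")
a=cv2.resize(im[170:290,250:390],None,fx=3.4,fy=3.4,interpolation=cv2.INTER_CUBIC)
b=cv2.resize(im2[150:250,300:400],(320,320))
o=np.zeros((408,800,3),np.uint8);o[:408,:476]=a[:408];o[:320,480:]=b
cv2.imwrite("pics/k1.png",o[...,::-1]); s=read_state(); print(s["eef_pos"],s["orientation"],s["force"],s["joints"])
E
```

```text
[ 0.50366231 -0.09228854  0.07166079] [ 3.14147204e+00 -9.61168084e-04 -2.51188880e-01] [ 0.23387228 -0.92783395  0.36576662] [-3.99751290e-01  5.69471785e-01  1.82488117e+00  3.38513786e-05
  7.46271262e-01  1.42220913e+00]
```

View pics/k1.png

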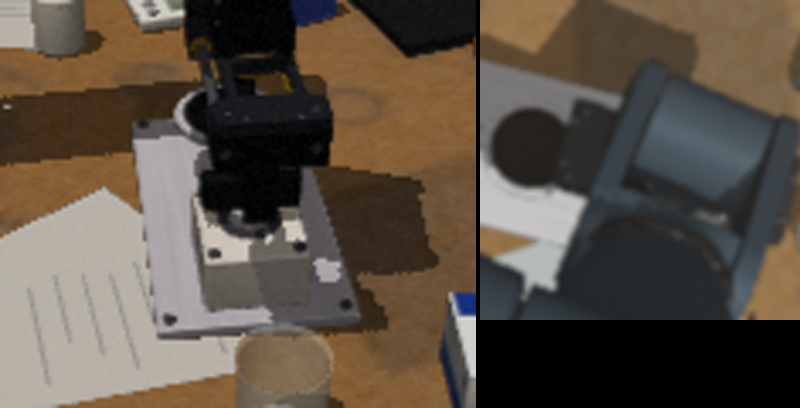

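The fingers straddle the bar: at about (250,190) in the left crop, one is on the near side and one behind, with the tips clear of the housing. Now I'll close them.

move_arm(deltas="0 0 0 0 0 0 0;0 0 0 0 0 0 0;0 0 0 0 0 0 0;0 0 0 0 0 0 0;0 0 0 0 0 0 0;0 0 0 0 0 0 0;0 0 0 0 0 0 0;0 0 0 0 0 0 0", force=60)

```text
t: 3.53
eef_pos: [0.5031, -0.0921, 0.0712]
orientation: [-3.142, 0.0, -0.251]
force: [0.2, 0.5, 0.7]
grip_width: 0.0418
finger_force: 0.0
```

```bash
python3 -c "
from h import *
s=read_state(); print(s)"
```

```text
{'t': 3.5333, 'joints': array([-3.99757584e-01,  5.70135389e-01,  1.82582392e+00,  1.78039904e-05,
        7.45651686e-01,  1.42218771e+00]), 'dq': array([-0.00120289,  0.00279162,  0.00039055, -0.00119367,  0.00121101,
       -0.00088162]), 'effort': array([ 5.49675518e-03, -3.84419990e+01, -1.01970023e+01,  3.23439273e-02,
       -7.00050546e-02,  7.90822060e-05]), 'eef_pos': array([ 0.50312026, -0.09206688,  0.07115744]), 'orientation': array([-3.14157799e+00,  1.63530594e-05, -2.51162047e-01]), 'force': array([0.22566572, 0.51604894, 0.67196305]), 'ft_torque': array([ 0.05295838,  0.15775196, -0.02722008]), 'finger_force': 0.0, 'grip_width': 0.041825891191068956}
```

Fingers close at about 68 mm/s, so the knob needs another call.

move_arm(deltas="0 0 0 0 0 0 0;0 0 0 0 0 0 0;0 0 0 0 0 0 0;0 0 0 0 0 0 0;0 0 0 0 0 0 0;0 0 0 0 0 0 0;0 0 0 0 0 0 0;0 0 0 0 0 0 0")

```text
t: 4.2
eef_pos: [0.5032, -0.0914, 0.0711]
orientation: [-3.141, 0.0, -0.252]
force: [2.2, 5.4, 0.4]
grip_width: 0.0149
finger_force: 60.0
```

move_arm(deltas="0 0 0 0 0 0 0.05;0 0 0 0 0 0 0.05;0 0 0 0 0 0 0.05;0 0 0 0 0 0 0.05;0 0 0 0 0 0 0.05;0 0 0 0 0 0 0.05;0 0 0 0 0 0 0.05;0 0 0 0 0 0 0.05")

```text
t: 4.87
eef_pos: [0.5032, -0.0918, 0.0711]
orientation: [-3.141, -0.0, 0.15]
force: [2.1, 3.7, 0.8]
grip_width: 0.0148
finger_force: 60.0
```

```bash
python3 -c "
from h import *
s=read_state(); print({k:np.round(v,3) for k,v in s.items()})"
```

```text
{'t': np.float64(4.867), 'joints': array([-4.000e-01,  5.700e-01,  1.826e+00,  1.000e-03,  7.460e-01,
        1.020e+00]), 'dq': array([ 0.   ,  0.001, -0.   , -0.002, -0.001, -0.595]), 'effort': array([ -1.918, -38.321, -10.201,  -0.866,  -0.066,   0.294]), 'eef_pos': array([ 0.503, -0.092,  0.071]), 'orientation': array([-3.141, -0.   ,  0.15 ]), 'force': array([2.114, 3.69 , 0.829]), 'ft_torque': array([ 0.615, -0.095, -0.136]), 'finger_force': np.float64(60.028), 'grip_width': np.float64(0.015)}
```

move_arm(deltas="0 0 0 0 0 0 0.1;0 0 0 0 0 0 0.11;0 0 0 0 0 0 0.11;0 0 0 0 0 0 0.11;0 0 0 0 0 0 0.11;0 0 0 0 0 0 0.11;0 0 0 0 0 0 0.11;0 0 0 0 0 0 0.1")

```text
t: 5.53
eef_pos: [0.5037, -0.0924, 0.0712]
orientation: [3.14, -0.0, 1.014]
force: [2.2, 2.9, -1.0]
grip_width: 0.0146
finger_force: 60.0
```

move_arm(deltas="0 0 0 0 0 0 0.11;0 0 0 0 0 0 0.11;0 0 0 0 0 0 0.11;0 0 0 0 0 0 0.11;0 0 0 0 0 0 0.11;0 0 0 0 0 0 0.11;0 0 0 0 0 0 0.11;0 0 0 0 0 0 0.11")

```text
t: 6.2
eef_pos: [0.5045, -0.0925, 0.0711]
orientation: [3.139, 0.002, 1.894]
force: [2.8, 3.3, -2.5]
grip_width: 0.0146
finger_force: 60.0
```

```bash
python3 -c "
from h import *
s=read_state(); print({k:np.round(v,3) for k,v in s.items()})"
```

```text
{'t': np.float64(6.2), 'joints': array([-4.000e-01,  5.710e-01,  1.825e+00,  1.000e-03,  7.440e-01,
       -7.230e-01]), 'dq': array([ 1.000e-03, -2.000e-03, -0.000e+00, -0.000e+00,  0.000e+00,
       -1.307e+00]), 'effort': array([ -1.829, -39.041,  -9.19 ,  -0.892,   0.66 ,   0.822]), 'eef_pos': array([ 0.505, -0.092,  0.071]), 'orientation': array([3.139e+00, 2.000e-03, 1.894e+00]), 'force': array([ 2.776,  3.311, -2.477]), 'ft_torque': array([ 0.516, -0.621, -0.043]), 'finger_force': np.float64(60.004), 'grip_width': np.float64(0.015)}
```

move_arm(deltas="0 0 0 0 0 0 0.05;0 0 0 0 0 0 0.05;0 0 0 0 0 0 0.05;0 0 0 0 0 0 0.05;0 0 0 0 0 0 0.04;0 0 0 0 0 0 0.02;0 0 0 0 0 0 0;0 0 0 0 0 0 0")

```text
t: 6.87
eef_pos: [0.5047, -0.0924, 0.0712]
orientation: [3.139, 0.002, 2.148]
force: [3.5, 4.4, -2.8]
grip_width: 0.0145
finger_force: 60.0
```

```bash
python3 -c "
from h import *
s=read_state(); print({k:np.round(v,3) for k,v in s.items()})"
```

```text
{'t': np.float64(6.867), 'joints': array([-4.000e-01,  5.710e-01,  1.824e+00,  1.000e-03,  7.430e-01,
       -9.780e-01]), 'dq': array([ 0.001,  0.001, -0.001, -0.001, -0.   ,  0.001]), 'effort': array([-2.0950e+00, -3.9089e+01, -9.1160e+00, -9.7500e-01,  7.0200e-01,
       -1.4000e-02]), 'eef_pos': array([ 0.505, -0.092,  0.071]), 'orientation': array([3.139e+00, 2.000e-03, 2.148e+00]), 'force': array([ 3.509,  4.415, -2.783]), 'ft_torque': array([ 0.577, -0.695,  0.009]), 'finger_force': np.float64(59.999), 'grip_width': np.float64(0.014)}
```

The yaw has turned 2.40 rad, the knob is at its stop and the torque is low. I'll release and lift.

move_arm(deltas="87 0 0 0 0 0 0;87 0 0 0 0 0 0;87 0 0 0 0 0 0;87 0 0 0 0 0 0;87 0 0 0 0 0 0;87 0 0 30 0 0 0;87 0 0 40 0 0 0;87 0 0 40 0 0 0", force=30)

```text
t: 7.53
eef_pos: [0.5017, -0.0918, 0.1814]
orientation: [-3.139, -0.003, 2.149]
force: [0.8, -0.2, 0.3]
grip_width: 0.0602
finger_force: 0.0
```

move_arm(deltas="87 -4 20 20 0 0 0;87 -4 40 0 0 0 0;87 -4 40 0 0 0 0;87 -4 40 0 0 0 0;87 -4 40 0 0 0 0;87 -4 40 0 0 0 0;87 -4 40 0 0 0 0;87 -4 40 0 0 0 0")

```text
t: 8.2
eef_pos: [0.4703, 0.2094, 0.2013]
orientation: [-3.141, 0.0, 2.149]
force: [0.5, -1.1, 0.0]
grip_width: 0.0869
finger_force: 0.0
```

```bash
python3 - <<'E'
from h import *
im,d=grab_frame("side"); im2,d2=grab_frame("top")
P=cloud("top",d2); x,y,z=P[...,0],P[...,1],P[...,2]
m=(d2>0)&(z>.088)&(z<.112)&(np.hypot(x-.503,y+.093)<.045)
q=P[m]
(c,wh,a)=cv2.minAreaRect((q[:,:2]*1000).astype(np.float32)); print("top",len(q),c,wh,a)
P=cloud("side",d); x,y,z=P[...,0],P[...,1],P[...,2]
m=(d>0)&(z>.088)&(z<.112)&(np.hypot(x-.503,y+.093)<.045)
q=P[m]
if len(q): print("side",len(q),cv2.minAreaRect((q[:,:2]*1000).astype(np.float32)))
m=(d>0)&(z>.068)&(z<.083)&(np.hypot(x-.534,y-.026)<.05)
q=P[m]; print("plate",len(q),cv2.minAreaRect((q[:,:2]*1000).astype(np.float32)),np.median(q[:,2]))
s=read_state(); print(s["eef_pos"],s["orientation"],s["grip_width"])
cv2.imwrite("pics/k2.png",im[130:330,200:420,::-1].repeat(2,0).repeat(2,1))
E
```

```text
top 153 (503.3373718261719, -92.57585144042969) (15.987778663635254, 73.84720611572266) 32.87027359008789
side 233 ((502.77508544921875, -94.02629089355469), (16.47873306274414, 74.51690673828125), 34.24992370605469)
plate 480 ((534.7781372070312, 24.613086700439453), (87.14558410644531, 85.3842544555664), 20.777515411376953) 0.07543722804241121
[0.46964468 0.21284729 0.20122883] [ 3.14061415e+00 -1.39531953e-03  2.15583425e+00] 0.0866784176741126
```

View pics/k2.png

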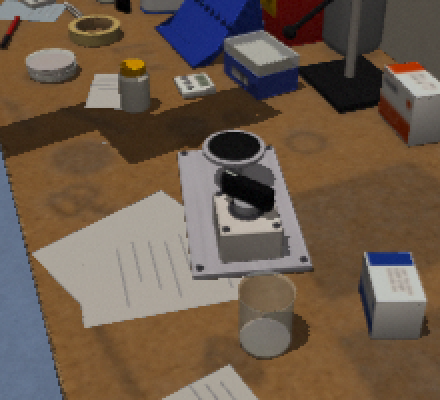

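The knob bar reads 137.7° in both views, i.e. 2.40 rad, and the bystanders are undisturbed: beaker (265,315), carton (393,295) and timer (194,84) in the crop. Next is the pot at (135,85).

move_arm(deltas="87 -1 35 0 0 0 0;87 -1 35 0 0 0 0;87 -1 25 0 0 0 0;87 0 0 -20 0 0 0;87 0 0 -30 0 0 0;87 0 0 -15 0 0 0;87 0 0 0 0 0 0;87 0 0 0 0 0 0")

```text
t: 8.97
eef_pos: [0.4678, 0.3019, 0.1355]
orientation: [-3.139, -0.0, 2.148]
force: [-0.1, -0.0, 0.0]
grip_width: 0.087
finger_force: 0.0
```

```bash
python3 - <<'E'
from h import *
im,d=grab_frame("side"); s=read_state(); print(s["eef_pos"],s["orientation"],s["grip_width"],s["joints"])
cv2.imwrite("pics/p1.png",cv2.resize(im[100:220,200:340,::-1],None,fx=4,fy=4))
E
```

```text
[0.46875968 0.30235704 0.13656495] [3.14132002e+00 3.43047903e-04 2.14806023e+00] 0.08716896807863048 [ 3.72705045e-01  5.14447091e-01  1.66148008e+00 -3.41161027e-04
  9.65328884e-01 -2.04364783e-01]
```

View pics/p1.png

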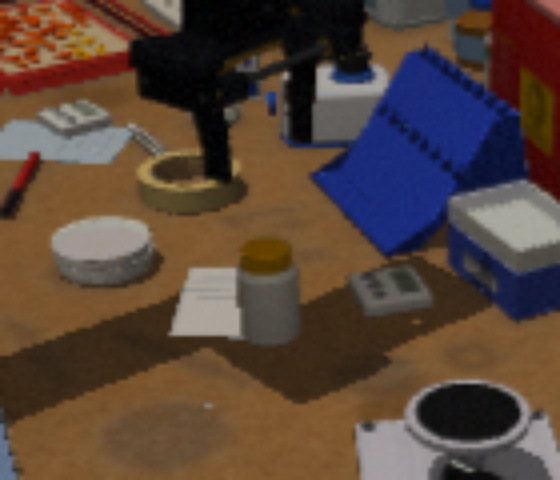

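The fingers at (213,150) and (300,110) straddle the pot's column, with the pot at (268,290). I'll correct y by 6 mm, descend and close.

move_arm(deltas="87 -1 6 -15 0 0 0;87 0 0 -25 0 0 0;87 0 0 -25 0 0 0;87 0 0 -22 0 0 0;87 0 0 -15 0 0 0;87 0 0 -5 0 0 0;87 0 0 0 0 0 0;40 0 0 0 0 0 0")

```text
t: 9.68
eef_pos: [0.4685, 0.3092, 0.0304]
orientation: [3.139, 0.001, 2.148]
force: [0.3, -0.1, 0.8]
grip_width: 0.0847
finger_force: 0.0
```

move_arm(deltas="40 0 0 0 0 0 0;40 0 0 0 0 0 0;40 0 0 0 0 0 0;40 0 0 0 0 0 0;40 0 0 0 0 0 0;40 0 0 0 0 0 0;40 0 0 0 0 0 0;40 0 0 0 0 0 0", force=30)

```text
t: 10.35
eef_pos: [0.4675, 0.3091, 0.0294]
orientation: [3.141, 0.0, 2.149]
force: [0.3, 0.1, 2.7]
grip_width: 0.0495
finger_force: 30.0
```

move_arm(deltas="40 0 0 10 0 0 0;40 0 0 20 0 0 0;40 0 0 25 0 0 0;40 0 0 25 0 0 0;40 0 0 25 0 0 0;40 0 0 15 0 0 0;40 4 -15 0 0 0 0;40 6 -25 0 0 0 0")

```text
t: 11.02
eef_pos: [0.4773, 0.2705, 0.151]
orientation: [3.138, 0.0, 2.152]
force: [-0.3, -0.6, -1.8]
grip_width: 0.0494
finger_force: 30.0
```

move_arm(deltas="40 7 -30 0 0 0 0;40 7 -30 0 0 0 0;40 7 -30 0 0 0 0;40 7 -30 0 0 0 0;40 7 -30 0 0 0 0;40 7 -30 0 0 0 0;40 6 -25 0 0 0 0;40 4 -20 0 0 0 0")

```text
t: 11.68
eef_pos: [0.5293, 0.0417, 0.1495]
orientation: [-3.141, 0.0, 2.147]
force: [0.9, 0.8, -1.7]
grip_width: 0.0494
finger_force: 30.0
```

move_arm(deltas="40 4 -18 0 0 0 0;40 0 0 0 0 0 0;40 0 0 0 0 0 0;40 0 0 0 0 0 0;40 0 0 0 0 0 0;40 0 0 0 0 0 0;40 0 0 0 0 0 0;40 0 0 0 0 0 0")

```text
t: 12.35
eef_pos: [0.5329, 0.0266, 0.1492]
orientation: [-3.141, -0.0, 2.15]
force: [0.0, 0.7, -1.7]
grip_width: 0.0491
finger_force: 30.0
```

```bash
python3 - <<'E'
from h import *
im,d=grab_frame("side"); s=read_state(); print({k:np.round(v,3) for k,v in s.items() if k!="effort"})
P=cloud("side",d); x,y,z=P[...,0],P[...,1],P[...,2]
m=(d>0)&(np.hypot(x-.534,y-.026)<.035)&(z>.1)&(z<.22)
for lo in np.arange(.1,.22,.01):
    q=P[m&(z>lo)&(z<lo+.01)]; print(round(lo,2),len(q),q.mean(0).round(4) if len(q) else "",q.min(0).round(4)[:2] if len(q) else "")
cv2.imwrite("pics/p2.png",cv2.resize(im[120:260,230:400,::-1],None,fx=4,fy=4))
E
```

```text
{'t': np.float64(12.4), 'joints': array([-0.16 ,  0.468,  1.709,  0.   ,  0.965, -0.739]), 'dq': array([-0.006,  0.001, -0.002, -0.001, -0.001, -0.001]), 'eef_pos': array([0.533, 0.026, 0.149]), 'orientation': array([-3.142, -0.   ,  2.15 ]), 'force': array([ 0.137, -0.357, -1.799]), 'ft_torque': array([-0.04, -0.06,  0.  ]), 'finger_force': np.float64(30.0), 'grip_width': np.float64(0.049)}
0.1 0  
0.11 0  
0.12 43 [0.5228 0.0067 0.1263] [ 0.5065 -0.0015]
0.13 64 [0.5249 0.0065 0.1352] [ 0.5065 -0.0032]
0.14 61 [0.5247 0.0066 0.1452] [ 0.5066 -0.0019]
0.15 62 [0.5254 0.0067 0.1548] [ 0.5069 -0.0011]
0.16 66 [0.5252 0.0068 0.1645] [ 0.5068 -0.0011]
0.17 62 [0.5314 0.0052 0.1752] [ 0.5054 -0.003 ]
0.18 75 [0.5315 0.0086 0.1851] [ 0.502 -0.001]
0.19 63 [0.5344 0.0146 0.1954] [0.5024 0.0008]
0.2 104 [0.5414 0.0253 0.2028] [ 0.5052 -0.0007]
0.21 29 [0.5503 0.0297 0.2152] [5.13e-01 3.00e-04]
```

View pics/p2.png

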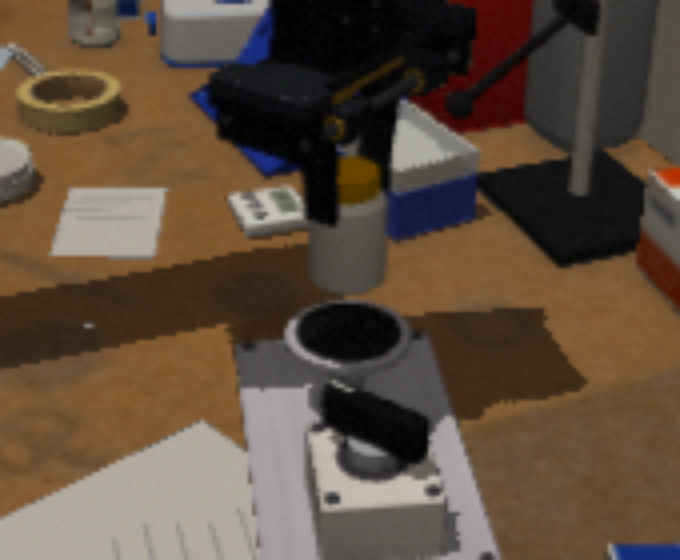

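The pot hangs upright at (347,230) over the plate at (348,332), centred within about 1 mm. Now I'll lower it gently.

move_arm(deltas="40 0 0 -8 0 0 0;40 0 0 -12 0 0 0;40 0 0 -10 0 0 0;40 0 0 -6 0 0 0;40 0 0 -4 0 0 0;40 0 0 -3 0 0 0;40 0 0 -3 0 0 0;40 0 0 -2 0 0 0", force=40)

```text
t: 13.07
eef_pos: [0.5331, 0.0258, 0.1011]
orientation: [-3.141, 0.0, 2.149]
force: [0.0, 0.3, 0.5]
grip_width: 0.0489
finger_force: 40.0
```

move_arm(deltas="40 0 0 -2 0 0 0;40 0 0 -2 0 0 0;40 0 0 -1 0 0 0;40 0 0 -1 0 0 0;40 0 0 -1 0 0 0;40 0 0 -1 0 0 0;40 0 0 0 0 0 0;40 0 0 0 0 0 0")

```text
t: 13.73
eef_pos: [0.5333, 0.0257, 0.0942]
orientation: [3.141, 0.001, 2.149]
force: [-3.4, -0.1, 6.0]
grip_width: 0.0495
finger_force: 40.0
```

move_arm(deltas="40 0 0 -1.5 0 0 0;40 0 0 -1.5 0 0 0;40 0 0 -1.5 0 0 0;40 0 0 -1.5 0 0 0;40 0 0 -1 0 0 0;40 0 0 -1 0 0 0;40 0 0 -1 0 0 0;40 0 0 0 0 0 0")

```text
t: 14.4
eef_pos: [0.5332, 0.0258, 0.0847]
orientation: [3.141, 0.001, 2.149]
force: [-1.3, -0.8, 3.7]
grip_width: 0.049
finger_force: 40.0
```

```bash
cat > c.py <<'E'
from h import *
im,d=grab_frame("side"); s=read_state(); print({k:np.round(v,3) for k,v in s.items() if k in("t","eef_pos","force","orientation","grip_width")})
P=cloud("side",d); x,y,z=P[...,0],P[...,1],P[...,2]
r=np.hypot(x-.534,y-.026); m=(d>0)&(r>.030)&(r<.042)&(z>.03)&(z<.09)&(y<.03)
q=P[m]; print("plate z",len(q),np.percentile(q[:,2],[20,50,80,95]).round(4))
E
python3 c.py
```

```text
{'t': np.float64(14.45), 'eef_pos': array([0.533, 0.026, 0.085]), 'orientation': array([3.141, 0.   , 2.149]), 'force': array([-1.304, -0.42 ,  4.353]), 'grip_width': np.float64(0.049)}
plate z 109 [0.0548 0.0558 0.0568 0.0578]
```

The plate is about 19.5 mm down and past the hump. It needs about 6 mm more.

move_arm(deltas="40 0 0 -1 0 0 0;40 0 0 -1 0 0 0;40 0 0 -1 0 0 0;40 0 0 -1 0 0 0;40 0 0 -1 0 0 0;40 0 0 -1 0 0 0;40 0 0 0 0 0 0;40 0 0 0 0 0 0")

```text
t: 15.12
eef_pos: [0.5332, 0.0259, 0.0782]
orientation: [3.142, 0.0, 2.149]
force: [-0.4, 0.3, 5.4]
grip_width: 0.0489
finger_force: 40.0
```

```bash
python3 c.py
```

```text
{'t': np.float64(15.167), 'eef_pos': array([0.533, 0.026, 0.078]), 'orientation': array([3.142, 0.   , 2.149]), 'force': array([-1.566, -0.706,  5.125]), 'grip_width': np.float64(0.049)}
plate z 92 [0.0486 0.0494 0.0503 0.0514]
```

move_arm(deltas="40 0 0 -1 0 0 0;40 0 0 -0.5 0 0 0;40 0 0 0 0 0 0;40 0 0 0 0 0 0;40 0 0 1 0 0 0;40 0 0 1 0 0 0;40 0 0 1 0 0 0;40 0 0 0.5 0 0 0")

```text
t: 15.83
eef_pos: [0.5332, 0.0259, 0.0803]
orientation: [3.141, 0.0, 2.149]
force: [-1.0, -0.4, 5.5]
grip_width: 0.0493
finger_force: 40.0
```

```bash
python3 c.py
```

```text
{'t': np.float64(15.883), 'eef_pos': array([0.533, 0.026, 0.08 ]), 'orientation': array([3.141, 0.   , 2.149]), 'force': array([-1.748,  0.268,  4.863]), 'grip_width': np.float64(0.049)}
plate z 97 [0.0505 0.0516 0.0528 0.0539]
```

move_arm(deltas="40 0 0 0.5 0 0 0;40 0 0 0.5 0 0 0;40 0 0 0.5 0 0 0;40 0 0 0.5 0 0 0;40 0 0 0.5 0 0 0;40 0 0 0 0 0 0;40 0 0 0 0 0 0;40 0 0 0 0 0 0")

```text
t: 16.55
eef_pos: [0.5332, 0.026, 0.0823]
orientation: [3.142, -0.0, 2.149]
force: [-1.3, 0.5, -1.3]
grip_width: 0.0492
finger_force: 40.0
```

```bash
python3 c.py
```

```text
{'t': np.float64(16.6), 'eef_pos': array([0.533, 0.026, 0.082]), 'orientation': array([-3.142, -0.   ,  2.149]), 'force': array([ 0.754,  0.582, -2.01 ]), 'grip_width': np.float64(0.049)}
plate z 98 [0.052  0.0531 0.0542 0.0555]
```

The force has dropped to the pot's weight alone (-1.7 N) and the plate stays down, so the catch holds. I'll set the pot back the last millimetre, open and retreat upwards.

move_arm(deltas="40 0 0 -0.5 0 0 0;40 0 0 -0.5 0 0 0;40 0 0 0 0 0 0;87 0 0 0 0 0 0;87 0 0 0 0 0 0;87 0 0 0 0 0 0;87 0 0 0 0 0 0;87 0 0 0 0 0 0")

```text
t: 17.27
eef_pos: [0.5331, 0.0259, 0.0816]
orientation: [-3.141, -0.0, 2.149]
force: [-0.6, -0.3, 0.8]
grip_width: 0.0748
finger_force: 0.0
```

move_arm(deltas="87 0 0 0 0 0 0;87 0 0 0 0 0 0;87 0 0 0 0 0 0;87 0 0 10 0 0 0;87 0 0 20 0 0 0;87 0 0 30 0 0 0;87 0 0 35 0 0 0;87 0 0 35 0 0 0")

```text
t: 17.93
eef_pos: [0.5324, 0.026, 0.2134]
orientation: [-3.141, -0.001, 2.149]
force: [0.3, 0.4, 0.1]
grip_width: 0.0868
finger_force: 0.0
```

move_arm(deltas="87 -10 30 15 0 0 0;87 -10 35 0 0 0 0;87 -10 35 0 0 0 0;87 -10 35 0 0 0 0;87 -5 30 0 0 0 0;87 0 20 0 0 0 0;87 0 0 0 0 0 0;87 0 0 0 0 0 0")

```text
t: 18.6
eef_pos: [0.4878, 0.2116, 0.2273]
orientation: [3.141, 0.001, 2.152]
force: [-0.7, 0.4, -0.2]
grip_width: 0.0871
finger_force: 0.0
```

```bash
python3 c.py; python3 - <<'E'
from h import *
im,d=grab_frame("side"); im2,d2=grab_frame("top")
for n,dd in(("side",d),("top",d2)):
    P=cloud(n,dd); x,y,z=P[...,0],P[...,1],P[...,2]; r=np.hypot(x-.534,y-.026)
    q=P[(dd>0)&(r<.04)&(z>.122)&(z<.15)]; print(n,"cap",q.min(0).round(4),q.max(0).round(4),np.median(q[:,2]).round(4))
a=cv2.resize(im[120:300,230:420],None,fx=2.2,fy=2.2); b=cv2.resize(im2[140:260,280:440],None,fx=2.3,fy=2.3)
o=np.zeros((400,800,3),np.uint8);o[:a.shape[0],:a.shape[1]]=a;o[:b.shape[0],425:425+b.shape[1]]=b
cv2.imwrite("pics/f.png",o[...,::-1])
E
```

```text
{'t': np.float64(18.65), 'eef_pos': array([0.488, 0.211, 0.227]), 'orientation': array([-3.142e+00,  1.000e-03,  2.150e+00]), 'force': array([ 0.248, -0.026,  0.36 ]), 'grip_width': np.float64(0.087)}
plate z 92 [0.052  0.0535 0.0543 0.0551]
side cap [0.5124 0.0044 0.1227] [0.5544 0.0459 0.1364] 0.1337
top cap [0.512  0.007  0.1236] [0.5538 0.0453 0.1418] 0.1333
```

View pics/f.png

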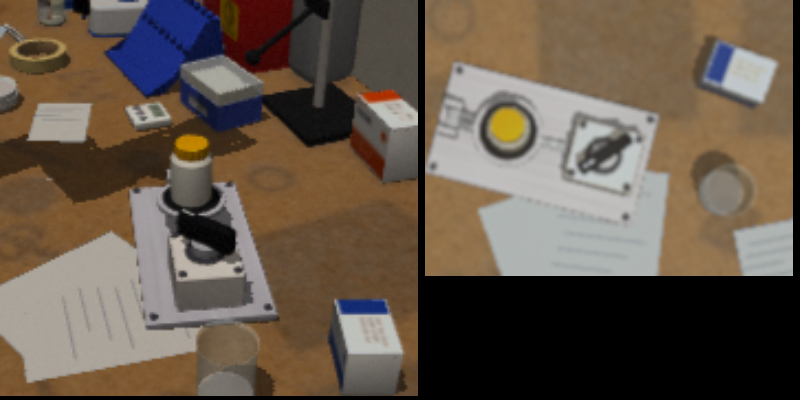

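The pot stands upright at (191,175), centred on the sunk plate. Its top is at z = 0.1335, so the plate is about 23 mm down and held. The knob is open, the bystanders are in place and the arm is clear.

```bash
python3 -c "
from plant import *
print(close_job())"
```

```text
the job is handed in; nothing more can be done
None
```

The job is handed in, at about 19 s on the robot's clock: my last camera check before handing in showed the knob at its stop (about 2.40 rad), the catch holding the plate about 23 mm down, the pot upright within about 1 mm of the plate's centre, and the beaker, carton and timer undisturbed; no verdict came back.

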